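# Shift the gear tower from second to fourth

## Task

The gear shift tower clamped to the welding bench was left in second: push its lever by the knob, with the fingers and without gripping or forcing it, out to neutral, across the gate and into fourth, fully home, so that the linkage rod can be fitted. It has the usual five-speed pattern, seen from behind with the tower's round nose pointing forward: first front left, second rear left, third and fourth front and rear in the middle, fifth and reverse on the right. Do not run it into any other gear on the way, and leave everything else on the bench where it lies.

Things in the scene. Friction and masses are not known exactly. Their poses are not given: they have to be found in the camera images.
- selector: The gear shift tower, clamped down, cannot move: 102 mm square aluminium housing on a 190 x 160 steel plate, topped by a 108 mm square steel gate plate, upper face 112 above the bench. Origin on the bench under the gate's centre; x points FORWARD, the way the round nose sticks out; y LEFT, z up. The lever pivots on the origin's vertical, 35 above the bench
- nose (a point): end of the tower's round nose (36 mm across, with a dark bore), 108 ahead of the tower's centre and 62 above the bench: it marks the front of the tower
- neutral_centre (a point): centre of the gate, on top of the plate: neutral, in line with third and fourth. The gate: a neutral channel runs left-right through here, and three slots 22 mm apart cross it front to rear, all 15 wide: left slot first/second, middle third/fourth, right fifth/reverse (odd gears in front). The tongues between slots are 7 wide with rounded ends; the lever's 12 mm shaft runs in the gate
- second_slot (a point): the shaft's axis at the top of the gate plate when the lever is fully home in second: left slot, rear end (18.5 mm behind and 22 left of the gate's centre, 112 above the bench). The lever starts in second, up to 13 mm (at the knob) short of fully home
- fourth_slot (a point): the shaft's axis at the top of the gate plate when the lever is fully home in fourth: middle slot, rear end (18.5 mm behind the gate's centre, 112 above the bench)
- shift (a joint): front-rear tilt of the lever, rad: 0 neutral, positive forward, negative to the rear; the slot ends stop it at about +-0.24 (fully in gear). Sideways it moves only in neutral, within about +-0.02 of 0; within about 0.05 of it the rounded tongues still guide it in. Stays where left: friction of about 2.5 N at the knob, no spring, no detent
- crossgate (a joint): left-right tilt of the lever, rad: -0.285 left slot (first/second), 0 middle slot (third/fourth), +0.285 right slot (fifth/reverse); positive to the right. In a slot it has play of about 0.02 either way. Same friction, stays where left
- knob (a point): centre of the lever's black ball knob, 44 mm across, 185 from the pivot along the lever (220 above the bench when upright). Neutral to fully in gear moves it 44 forward or to the rear; one slot to the next 52 sideways. Below it a collar 20 wide, 10 high, then bare shaft 12 thick. The point's z axis points up along the lever
- linkage_rod: loose steel linkage rod with a fork end, 230 long, 21 thick, lying to the right of the tower; only to be left alone
- spanner: loose spanner, 170 long, lying to the left of the tower; only to be left alone
- earth_magnet: loose round brass earth magnet, 68 across, 43 high, just behind the tower; origin at the centre of its underside; only to be left alone
- steel_block: loose bare steel block 50 x 80 x 45 high; only to be left alone
- locking_clamp: loose locking C-clamp pliers, about 260 long, lying flat; only to be left alone
- primer_can: loose spray can, 66 across, 190 high, standing; only to be left alone
- hammer: loose hammer lying flat; only to be left alone
- corner_magnet: loose flat three-sided welding corner magnet, about 90 x 90 x 16 high; only to be left alone

How it is judged (in metres and radians):
On the way, in this order (a step that is already met when the one before it is completed fails the run):
1. the lever is out of second, in the neutral channel (value of joint shift above -0.09 rad), for 0.05 s.
2. the lever has crossed the gate in neutral to the middle slot (value of joint crossgate above -0.1 rad and value of joint shift above -0.11 rad), for 0.02 s.
3. the lever is home in fourth (value of joint shift below -0.205 rad and value of joint crossgate between -0.06 and 0.06 rad), for 0.2 s.
At the end, for the whole second after the job is handed in: the lever is in the middle slot (crossgate within 0.06 rad of 0), to the rear and at least 85 % of the way home (shift below -0.205 rad; the stop is at -0.24), at rest, and every loose thing is within 30 mm of where it lay (all of step 3 and velocity of joint shift between -0.05 and 0.05 rad/s and velocity of joint crossgate between -0.05 and 0.05 rad/s and distance of each of linkage_rod, spanner, earth_magnet, steel_block, locking_clamp, primer_can, hammer, corner_magnet from where it was at the start of the episode below 0.03 m); the robot touches nothing.
It fails at once if the lever is run more than about 60 % into first, third, fifth or reverse (value of joint shift above 0.15 rad or (value of joint shift below -0.15 rad and value of joint crossgate above 0.14 rad)).
It fails at once if the lever or its knob is taken between the fingers (x of the grasp point in the frame of knob between -0.011 and 0.011 m and y of the grasp point in the frame of knob between -0.011 and 0.011 m and z of the grasp point in the frame of knob between -0.09 and 0.028 m).
It fails at once if the lever or tower is forced with more than 45 N (contact force between any of the fingers, the arm and selector above 45 N).
It fails at once if another thing on the bench is lifted, carried or knocked more than 30 mm from its place (not (distance of each of linkage_rod, spanner, earth_magnet, steel_block, locking_clamp, primer_can, hammer, corner_magnet from where it was at the start of the episode below 0.03 m)).
It also fails if it takes over 51 s, if anything falls off the work surface, if the arm or the gripper's body presses on something with over 40 N, if the wrist force passes 120 N, or if a joint passes its speed limit or range.

## Robot

A 6-joint arm with a two-finger parallel gripper is mounted at the origin on the work surface. World frame = base frame: x ahead of the robot, y to its left, z up, the work surface at z = 0. Lengths are in mm, angles in degrees, forces in N, time in s.
With the tool pointing down it reaches from about 350 to 850 mm from the base axis. Payload 8.1 kg.
Tool frame: the origin (TCP) lies at the very end of the fingers, on their centre line; the grasp point (between the pads) lies 19 mm behind it (r.grip_depth is the distance from the TCP to the grasp point, in mm); y points along the fingers, z is the direction in which the jaws open and shut, and the axes are right-handed (so a half turn about y gives the same grasp; the last joint's range is limited). The gripper opens to 85 mm and grips with 20 to 120 N. Pads are 22 mm wide; open, the fingers measure 114 mm over their backs; the gripper's body (76 mm by 85 mm) begins 54 mm behind the grasp point. The pads swing forward as they close: fully open they stand 13 mm farther back than shut.
Start: joints at [-71.012, 7.471, 85.268, -0, 87.261, -4.893], TCP at [242.922, -548.629, 231.292] pointing down, gripper open.
Joint ranges: [-169.43, 169.43], [-51.17, 129.36], [1.28, 143.12], [-76.62, 256.62], [0, 156.53], [-152.29, 152.29]. Speed limits (degrees/s): [136.94, 136.94, 159.86, 180, 180, 180].

## Interface

Orientations are given as [roll, pitch, yaw] about the fixed x, y, z axes, in that order (R = Rz(yaw) Ry(pitch) Rx(roll)).
In Python, from bench import readout, eyes, r gives the robot as it stands. The module is installed in compiled form; this text tells all that it offers.
- The arm moves only by the tool move_arm, never from a script. Its argument "motion" is text: rows parted by semicolons, each of 6 numbers parted by spaces: the shift along the world's x, y, z in cm, then the turn, a rotation vector about the world's x, y, z in degrees. A call has 1 to 10 rows; each row is the pose to reach, as a shift and turn from the pose commanded when the call began; what a row does not reach only later rows make up. A row lasts 1/12 s, in which the tool goes at most 41.7 mm and 7.16 degrees, less where a joint would pass 70% of its speed; a pose out of reach is approached as far as the arm can. A call with a gripper value outside its range is refused whole. "fingers" is the finger opening in cm, from 0 to 8.54, set as the call begins (left out, the last holds). The fingers move at their own pace and stop on an object; "squeeze" is the grip in N (left out, the last holds). Time passes only in rows, so rows that repeat a pose let the fingers close. It gives the time, the measured TCP pose, the force and the opening at its end, in the units of the state.
- readout.sense(): the state, without advancing time (a new reading comes with each control period).
- eyes.snapshot(name): name is "side" or "top"; returns a dict with "image" (480x640x3 uint8, blue, green, red), "fx", "fy", "cx", "cy" (pixels), "world_to_cam" (4x4, takes a point from world to camera coordinates). Camera axes: x right, y down, z forward; pixel columns grow to the right and rows downward; lengths in mm; the calibration is good to about 2 mm. A picture is of the moment at which its call begins. There is no depth.
- r.hand_in(): hands the job in, once; it reports no verdict.
The state is a dict: "time": time; "joint_pos": joint angles; "qd": joint speeds; "joint_efforts": joint torques, N m; "tool_pos": TCP position; "tcp_rot": TCP orientation; "ft_force": force on the tool from outside, world axes, zero at the start; "wrist_torque": the same for the moment, N m; "finger_gap": finger opening in mm.
Only numpy, scipy, OpenCV 4.12 (cv2) and the standard library are available. Lean on these libraries where they do the work, as an engineer would, in place of code of your own. Each camera call takes 0.05 s, during which the arm holds its last target. There are 200 camera calls.

## Working session

There is one attempt and no reset: what is moved stays moved. The work goes in short steps, Python scripts to look and compute and a tool call to move; the robot and the scene stay as the last step left them, time stands still between calls to the robot, and variables do not carry over. Pictures are saved under pics/ and viewed, about 8 in all and at most 12, crops included, and the job is handed in when it is done.

Besides the shell and the picture viewer there is one more tool, called after "Request:" by a JSON object that holds its "fn" and its "kwargs". move_arm: Moves the arm, as the interface text tells. Its arguments: {"type":"object","properties":{"motion":{"type":"string"},"fingers":{"type":"number"},"squeeze":{"type":"number"}},"required":["motion"]}

```bash
mkdir -p pics; cat > h.py <<'E'
import numpy as np, cv2
from bench import readout, eyes, r
def snap(n,f,crop=None,scale=1):
    s=eyes.snapshot(n); im=s["image"]
    if crop: x0,y0,x1,y1=crop; im=im[y0:y1,x0:x1]
    if scale!=1: im=cv2.resize(im,None,fx=scale,fy=scale,interpolation=cv2.INTER_CUBIC)
    cv2.imwrite("pics/"+f,im); np.savez("pics/"+n+".npz",**{k:s[k] for k in s if k!="image"}); return s
def ray(s,u,v):
    T=np.array(s["world_to_cam"]); R=T[:3,:3]; o=-R.T@T[:3,3]
    d=R.T@np.array([(u-s["cx"])/s["fx"],(v-s["cy"])/s["fy"],1]); return o,d
def atz(s,u,v,z):
    o,d=ray(s,u,v); return o+d*(z-o[2])/d[2]
def proj(s,p):
    T=np.array(s["world_to_cam"]); c=T[:3,:3]@np.array(p,float)+T[:3,3]; return np.array([s["fx"]*c[0]/c[2]+s["cx"],s["fy"]*c[1]/c[2]+s["cy"]])
def tri(a,b):
    (o1,d1),(o2,d2)=a,b
    d1=d1/np.linalg.norm(d1);d2=d2/np.linalg.norm(d2)
    t=np.linalg.lstsq(np.c_[d1,-d2],o2-o1,rcond=None)[0]
    p,q=o1+t[0]*d1,o2+t[1]*d2; return (p+q)/2,np.linalg.norm(p-q)
E
python3 - <<'E'
from h import *
for n in("top","side"):
    s=snap(n,n+"1.png"); T=np.array(s["world_to_cam"]); print(n,s["fx"],s["cx"],s["cy"],-T[:3,:3].T@T[:3,3],T[2,:3])
print(readout.sense())
E
```

```text
top 435.5861138906529 313.26573765250816 244.0120603181397 [ 488.65600752  -19.03228053 1228.40213272] [ 0.08729105  0.02531411 -0.99586117]
side 502.8622447103755 318.58814637617644 246.96488826459145 [-215.04314685  837.11796984  846.55545959] [ 0.59576696 -0.62346717 -0.50631059]
{'time': 0.1, 'joint_pos': array([-7.10111716e+01,  7.51208790e+00,  8.53220788e+01,  1.84760855e-03,
        8.72609738e+01, -4.89163400e+00]), 'qd': array([ 0.06192614, -0.1354859 , -0.09259673, -0.04673307, -0.01851182,
        0.02435827]), 'joint_efforts': array([ 7.98837282e-04, -5.70951104e+01, -5.01941299e+01, -1.64930671e-04,
        8.12931190e-03, -7.06593551e-05]), 'tool_pos': array([ 242.78508552, -548.15719467,  230.34490892]), 'tcp_rot': array([-9.00946366e+01,  9.95138666e-03, -1.56119636e+02]), 'ft_force': array([1.1375151 , 1.24503979, 0.38774107]), 'wrist_torque': array([0.02712641, 0.00588348, 0.00594191]), 'finger_gap': 85.40439485004441}
```

View pics/top1.png

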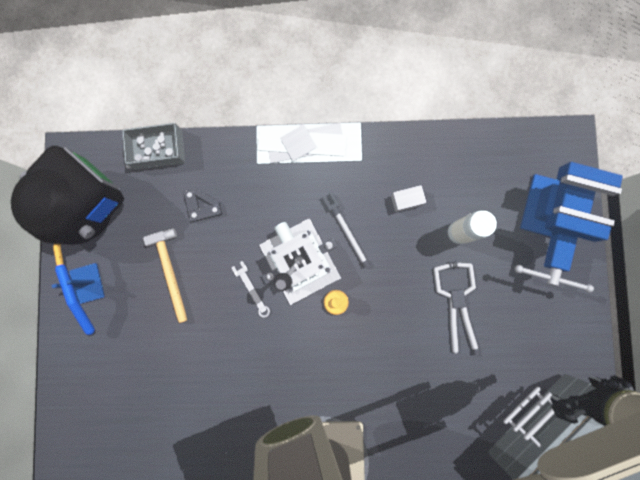

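View pics/side1.png

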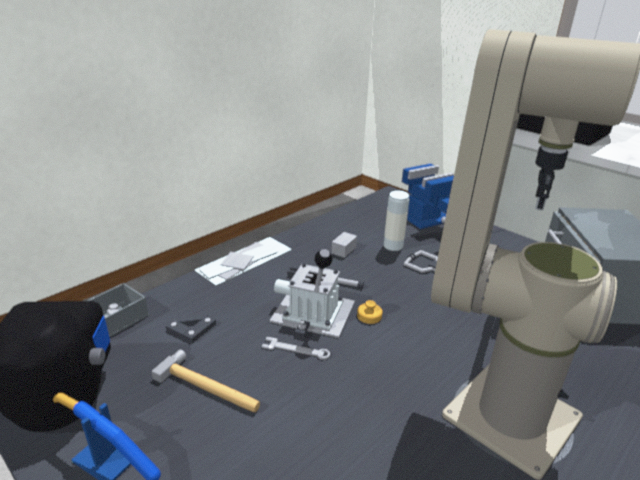

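The top view shows the tower near (297,260) with its nose at (283,231), up-image and slightly left. The knob is near (282,282), the spanner left of the tower, the rod right of it and the brass magnet behind at (336,302). In the side view the knob is at (323,258). I'll zoom in on both.

```bash
python3 - <<'E'
from h import *
a=cv2.imread("pics/top1.png")[200:330,220:380]; b=cv2.imread("pics/side1.png")[230:360,250:410]
cv2.imwrite("pics/z1.png",np.vstack([cv2.resize(a,None,fx=4.6,fy=4.6,interpolation=3)[:,:],]))
st=np.hstack([cv2.resize(a,(400,325),interpolation=3),cv2.resize(b,(400,325),interpolation=3)])
cv2.imwrite("pics/z2.png",st)
s=dict(np.load("pics/top.npz")); q=dict(np.load("pics/side.npz"))
print("nose",atz(s,283,231,62),"gate",atz(s,297,260,112))
print("knob",tri(ray(s,282,282),ray(q,323,258)))
E
```

```text
nose [628.21786021  91.57146082  62.        ] gate [546.35853929  52.05594593 112.        ]
knob (array([490.75910724,  81.95598502, 209.19039688]), np.float64(0.005109314490246311))
```

View pics/z1.png

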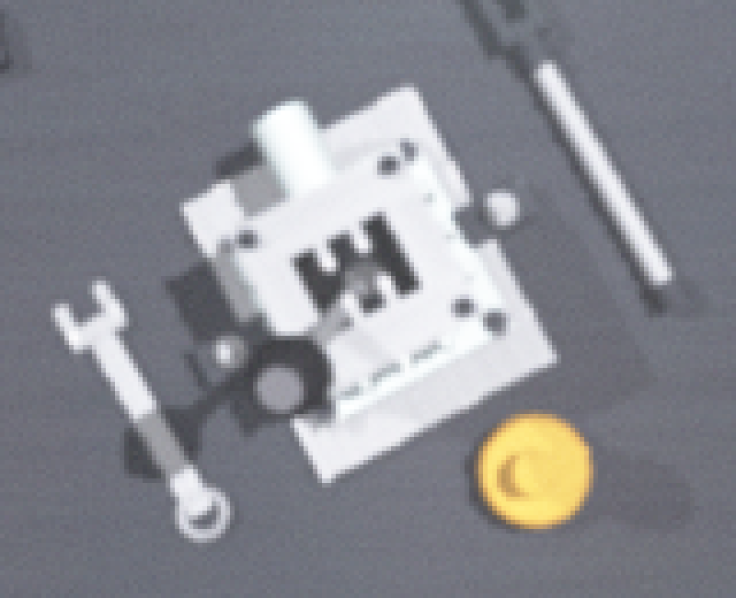

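The zoomed top view confirms the pattern. The nose is up-left at (270,105), the gate's H is centred near (356,266), and the knob is at (285,380), on the rear-left as second should be. The base plate corners are (183,210), (415,88), (555,358) and (325,480). Next I compute the pose.

```bash
cat >> h.py <<'E'
def L(n): return dict(np.load("pics/%s.npz"%n))
E
python3 - <<'E'
from h import *
s=L("top"); q=L("side")
z=lambda u,v,h:atz(s,u/4.6+220,v/4.6+200,h)
c=[z(u,v,8)[:2] for u,v in((183,210),(415,88),(555,358),(325,480))]
print("lens",[np.linalg.norm(c[i]-c[(i+1)%4]) for i in range(4)],"centre",np.mean(c,0))
f=(c[0]+c[1]-c[2]-c[3]); yaw=np.degrees(np.arctan2(f[1],f[0])); print("yaw",yaw)
l=(c[0]+c[3]-c[1]-c[2]);print("yaw from left",np.degrees(np.arctan2(l[1],l[0]))-90)
g=z(356,266,112); print("gate",g,"nose",z(272,112,70))
k,e=tri(ray(s,282,282.6),ray(q,323,258)); print("knob",k,e)
y=np.radians(yaw); F=np.array([np.cos(y),np.sin(y)]); Lf=np.array([-F[1],F[0]])
for o in (np.mean(c,0),g[:2]):
    d=k[:2]-o; print("knob in sel",d@F,d@Lf)
o=(np.mean(c,0)+g[:2])/2
for n in [(0,0,112),(108,0,62),(0,0,220)]:
    p=np.r_[o+F*n[0]+Lf*n[1],n[2]]; print(n,p,proj(s,p),proj(q,p))
E
```

```text
lens [np.float64(160.88059206197676), np.float64(186.09553854932986), np.float64(157.63039169716336), np.float64(186.2659507053173)] centre [547.23305375  49.63709612]
yaw 26.395641228003893
yaw from left 26.492033885437067
gate [551.92160714  50.9407456  112.        ] nose [645.51630538 100.93022666  70.        ]
knob [489.75569846  82.26998533 209.70759995] 1.0454757431827637
knob in sel -36.977580283273866 54.78330389818326
knob in sel -41.75689085608923 55.699941920973906
(0, 0, 112) [549.57733045  50.28892086 112.        ] [297.66248552 258.73141563] [314.20173594 276.59494889]
(108, 0, 62) [646.31785343  98.30216082  62.        ] [280.40652348 224.41774493] [276.27974501 284.18699871]
(0, 0, 220) [549.57733045  50.28892086 220.        ] [294.72882044 256.26556243] [315.09741717 240.82182635]
```

View pics/z2.png

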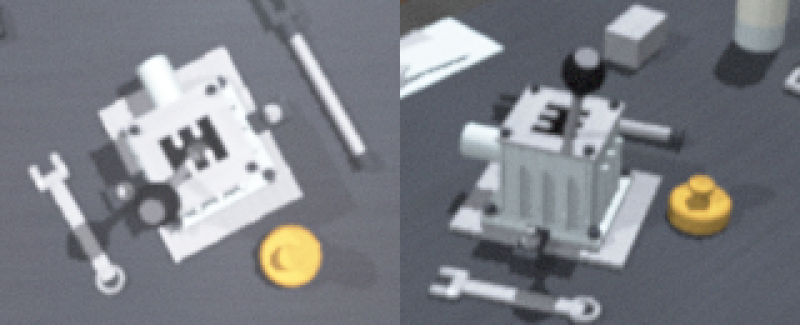

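Origin is about (550,50.5), yaw about 26.5°, and the knob sits near (-40,+54) in the tower frame, which is where second should put it. The plate sizes check to 4 mm. Now the approach, with the fingers shut.

Request:
{"fn": "move_arm", "kwargs": {"motion": "0.5 1.6 0.8 0 0 0.5; 1.5 4.6 1.5 0 0 1; 2.7 8.2 2 0 0 1.5; 3.9 11.8 2 0 0 2; 5.1 15.4 2 0 0 2.5; 6.3 19 2 0 0 2.5; 7.5 22.6 2 0 0 2.5; 8.7 26.2 2 0 0 2.5; 9.9 29.8 2 0 0 2.5; 11.1 33.4 2 0 0 2.5", "fingers": 0}}

```text
time: 0.93
tool_pos: [353.8, -212.8, 251.0]
tcp_rot: [-90.0, -0.0, -153.6]
ft_force: [1.1, 0.2, -0.3]
finger_gap: 0.1
```

Request:
{"fn": "move_arm", "kwargs": {"motion": "1.2 3.6 0 0 0 0; 2.4 7.2 0 0 0 0; 3.6 10.8 0 0 0 0; 4.8 14.4 0 0 0 0; 6 18 0 0 0 0; 7 21.4 0 0 0 0; 8 24.4 0 0 0 0; 8.8 26.6 0 0 0 0; 8.93 27.1 0 0 0 0; 8.93 27.1 0 0 0 0"}}

```text
time: 1.77
tool_pos: [443.0, 57.7, 250.8]
tcp_rot: [-90.0, -0.1, -153.4]
ft_force: [-0.1, -0.6, -0.2]
finger_gap: -0.1
```

Request:
{"fn": "move_arm", "kwargs": {"motion": "0 0 -2 0 0 0; 0 0 -4 0 0 0; 0 0 -5.6 0 0 0; 0 0 -5.6 0 0 0; 0.45 0.22 -5.6 0 0 0; 0.9 0.45 -5.6 0 0 0; 1.34 0.67 -5.6 0 0 0; 1.34 0.67 -5.6 0 0 0"}}

```text
time: 2.43
tool_pos: [458.2, 63.2, 196.8]
tcp_rot: [-89.9, 0.1, -153.6]
ft_force: [0.9, 0.1, 0.5]
finger_gap: 0.1
```

Request:
{"fn": "move_arm", "kwargs": {"motion": "0.22 0.11 0 0 0 0; 0.45 0.22 0 0 0 0; 0.67 0.33 0 0 0 0; 0.9 0.45 0 0 0 0; 1.12 0.56 0 0 0 0; 1.34 0.67 0 0 0 0; 1.57 0.78 0 0 0 0; 1.79 0.89 0 0 0 0; 2.01 1 0 0 0 0; 2.24 1.11 0 0 0 0"}}

```text
time: 3.27
tool_pos: [479.2, 74.3, 195.3]
tcp_rot: [-90.0, -0.0, -153.6]
ft_force: [-3.8, -1.8, 2.3]
finger_gap: 0.2
```

```bash
python3 - <<'E'
from h import *
s=snap("top","t2.png"); q=snap("side","s2.png"); print(readout.sense()["tool_pos"])
a=s["image"][210:310,240:340]; b=q["image"][220:320,260:360]
cv2.imwrite("pics/z3.png",cv2.resize(np.hstack([a,b]),None,fx=4,fy=4,interpolation=3))
E
```

```text
[479.30878745  74.36015661 195.20996382]
```

View pics/z3.png

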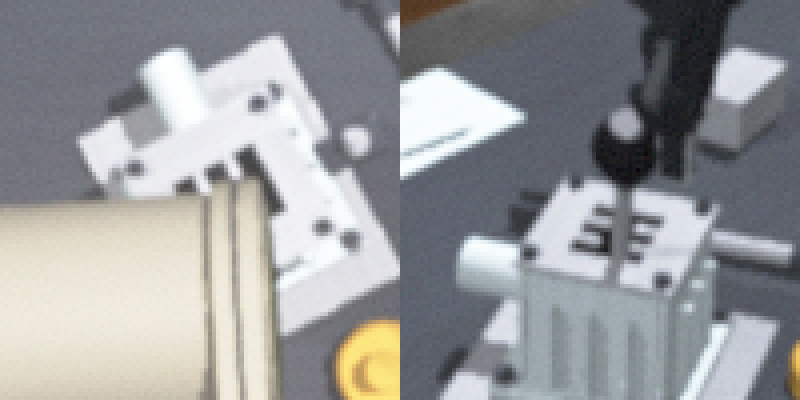

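The side view shows the fingers touching the knob from behind. Its centre is at crop (625,143), full-image (316,256). The top view is hidden by the arm. I intersect the side ray with the knob's 185 mm sphere.

```bash
cat >> h.py <<'E'
O=np.array([550,50.5]); Y=np.radians(26.5); F=np.array([np.cos(Y),np.sin(Y)]); Lf=np.array([-F[1],F[0]])
def sel(p): d=np.array(p[:2])-O; return np.round([d@F,d@Lf],1)
def knob(s,u,v):
    o,d=ray(s,u,v); d=d/np.linalg.norm(d); c=np.r_[O,35]; b=d@(o-c); disc=b*b-((o-c)@(o-c)-185**2)
    out=[]
    for g in(-1,1):
        p=o+d*(-b+g*np.sqrt(max(disc,0))); out.append((p.round(1),sel(p)))
    return disc,out
def knobline(s,u,v,left):   # nearest point of the knob's arc at given crossgate to the ray
    pass
E
python3 - <<'E'
from h import *
q=L("side")
print("start",knob(q,323,258)); print("now",knob(q,316.2,255.8)); print("tool",sel([479.3,74.4]))
# predicted side pixel of the knob for various shift in left slot
for x in(-44,-40,-30,-20,-16,-10,0):
    p=np.r_[O+F*x+Lf*52*np.cos(x/185),0]; p[2]=35+np.sqrt(185**2-x*x-52**2); print(x,proj(q,p).round(1))
E
```

```text
start (np.float64(20530.297922271304), [(array([492. ,  80.6, 208.1]), array([-38.5,  52.8])), (array([658.6, -97.6,  57.7]), array([  31.1, -181. ]))])
now (np.float64(19748.802046433324), [(array([507.2,  88.7, 210.9]), array([-21.2,  53.3])), (array([673.8, -83.8,  64.3]), array([  50.8, -175.4]))])
tool [-52.6  52.9]
-44 [325.5 258.3]
-40 [323.9 257.7]
-30 [319.9 256.4]
-20 [315.9 255.2]
-16 [314.4 254.8]
-10 [312.  254.2]
0 [308.1 253.4]
```

Knob is at x about -20.5, which agrees with the tool at -52.6 plus 33. It needs about 19.5 mm more to neutral.

Request:
{"fn": "move_arm", "kwargs": {"motion": "0.22 0.11 0 0 0 0; 0.45 0.22 0 0 0 0; 0.67 0.33 0 0 0 0; 0.9 0.45 0 0 0 0; 1.12 0.56 0 0 0 0; 1.34 0.67 0 0 0 0; 1.57 0.78 0 0 0 0; 1.74 0.87 0 0 0 0; 1.74 0.87 0 0 0 0"}}

```text
time: 4.12
tool_pos: [496.8, 83.0, 195.2]
tcp_rot: [-90.0, 0.0, -153.6]
ft_force: [-2.0, -0.8, 1.3]
finger_gap: -0.3
```

```bash
python3 - <<'E'
from h import *
q=snap("side","s3.png"); t=readout.sense(); print(t["tool_pos"],sel(t["tool_pos"]),t["ft_force"])
im=q["image"]; cv2.imwrite("pics/z4.png",cv2.resize(im[220:300,270:370],None,fx=7,fy=7,interpolation=3))
E
```

```text
[496.62444059  82.96142133 195.21626388] [-33.3  52.9] [-1.8923467  -0.53575419  1.00634558]
```

View pics/z4.png

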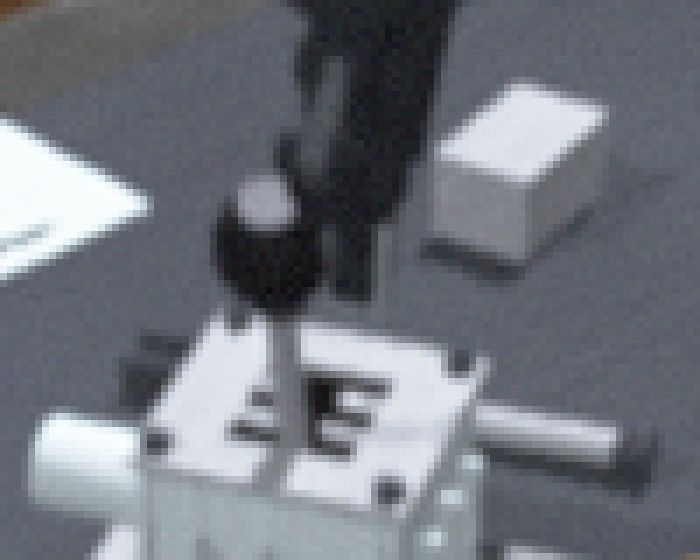

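The knob is at about (308.6,255.4) against a predicted (308,253.4), so the lever is in neutral within a millimetre or two, and the shaft stands in the channel. I'll back off and go round to the knob's left side.

Request:
{"fn": "move_arm", "kwargs": {"motion": "-0.5 -0.25 0 0 0 0; -1.34 -0.67 0.3 0 0 0; -2 0.66 0.5 0 0 0; -2.8 2.3 0.5 0 0 0; -3.66 3.98 0.5 0 0 0; -3.66 3.98 0.5 0 0 0; -2.2 4.7 0.5 0 0 0; -0.7 5.45 0.5 0 0 0; 0.64 6.12 0.5 0 0 0; 0.64 6.12 0.5 0 0 0"}}

```text
time: 5.0
tool_pos: [504.5, 144.4, 200.3]
tcp_rot: [-90.0, 0.1, -153.6]
ft_force: [0.2, 0.3, -0.3]
finger_gap: -0.0
```

Request:
{"fn": "move_arm", "kwargs": {"motion": "0.22 -0.45 0 0 0 0; 0.4 -0.8 0 0 0 0; 0.54 -1.07 0 0 0 0; 0.67 -1.34 0 0 0 0; 0.8 -1.61 0 0 0 0; 0.94 -1.88 0 0 0 0; 1.07 -2.15 0 0 0 0; 1.2 -2.42 0 0 0 0; 1.2 -2.42 0 0 0 0"}}

```text
time: 5.75
tool_pos: [515.1, 119.5, 200.7]
tcp_rot: [-90.0, 0.0, -153.6]
ft_force: [-0.7, 2.8, 2.5]
finger_gap: 0.2
```

```bash
python3 - <<'E'
from h import *
t=readout.sense(); q=snap("side","s4.png"); s=snap("top","t4.png"); print(t["tool_pos"],sel(t["tool_pos"]),t["ft_force"])
cv2.imwrite("pics/z5.png",np.hstack([cv2.resize(i,None,fx=4,fy=4,interpolation=3) for i in(q["image"][220:320,260:360],s["image"][210:310,240:340])]))
for y in(52,45,40,35,30,25,15,8,0):
    p=np.r_[O+Lf*y,35+np.sqrt(185**2-y*y)]; print(y,proj(q,p).round(1),proj(s,p).round(1))
E
```

```text
[515.12030877 119.52141934 200.69264732] [-0.4 77.3] [-0.74420804  2.82790306  2.4610016 ]
52 [308.1 253.4] [275.2 266.7]
45 [309.1 251.3] [277.7 265.2]
40 [309.7 249.9] [279.6 264.2]
35 [310.4 248.6] [281.4 263.2]
30 [311.1 247.3] [283.3 262.2]
25 [311.7 246.1] [285.2 261.2]
15 [313.  243.8] [288.9 259.1]
8 [313.9 242.3] [291.6 257.7]
0 [314.9 240.8] [294.6 256.1]
```

View pics/z5.png

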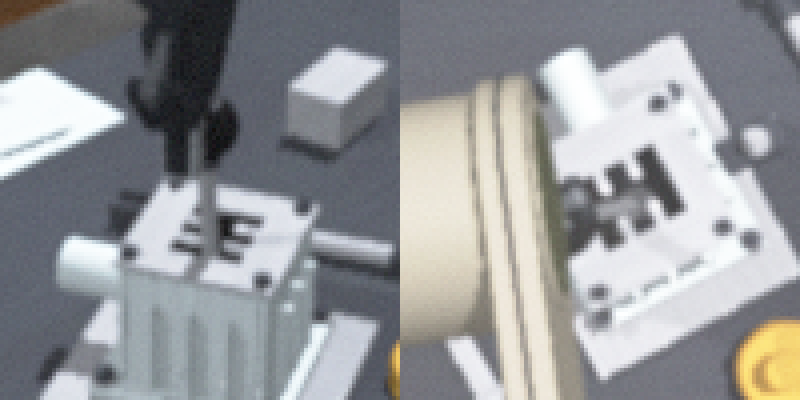

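The fingers touch the knob from the left at 3 N. By contact geometry and the knob's lower edge it has moved to about y=40. I'll keep pushing right in small steps and watch the force.

Request:
{"fn": "move_arm", "kwargs": {"motion": "0.11 -0.22 0 0 0 0; 0.22 -0.45 0 0 0 0; 0.33 -0.67 0 0 0 0; 0.45 -0.9 0 0 0 0; 0.56 -1.12 0 0 0 0; 0.67 -1.34 0 0 0 0; 0.78 -1.57 0 0 0 0; 0.89 -1.79 0 0 0 0; 0.89 -1.79 0 0 0 0"}}

```text
time: 6.6
tool_pos: [523.9, 101.3, 200.2]
tcp_rot: [-90.0, -0.0, -153.6]
ft_force: [-0.7, 1.5, 1.4]
finger_gap: -0.1
```

```bash
python3 - <<'E'
from h import *
t=readout.sense(); q=snap("side","s5.png"); print(t["tool_pos"],sel(t["tool_pos"]),t["ft_force"])
cv2.imwrite("pics/z6.png",cv2.resize(q["image"][220:300,270:370],None,fx=7,fy=7,interpolation=3))
E
```

```text
[523.93721049 101.34714093 200.19520994] [-0.6 57.1] [-0.67195108  1.45708168  1.43946467]
```

View pics/z6.png

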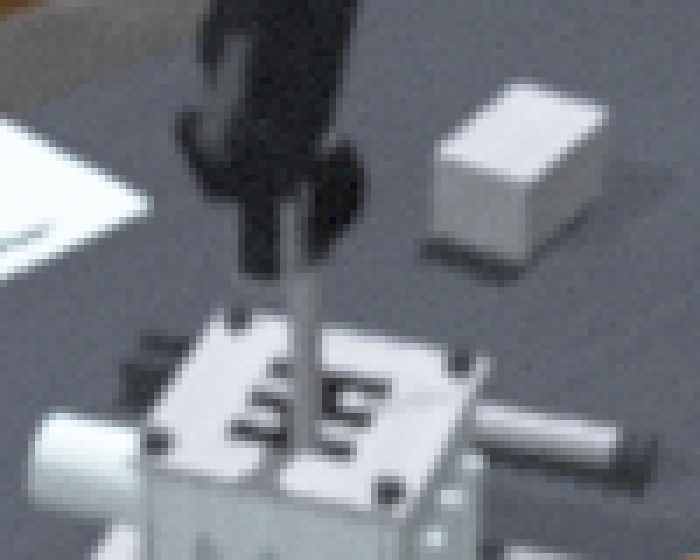

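The shaft is between the left and middle slots, in the channel. The knob's right edge at crop x=365 and its height put it at y about 21–25. I'll push another 16 mm.

Request:
{"fn": "move_arm", "kwargs": {"motion": "0.11 -0.22 0 0 0 0; 0.22 -0.45 0 0 0 0; 0.33 -0.67 0 0 0 0; 0.45 -0.9 0 0 0 0; 0.56 -1.12 0 0 0 0; 0.67 -1.34 0 0 0 0; 0.71 -1.43 0 0 0 0; 0.71 -1.43 0 0 0 0"}}

```text
time: 7.32
tool_pos: [531.0, 87.2, 200.2]
tcp_rot: [-90.0, -0.0, -153.6]
ft_force: [0.3, 0.1, 2.0]
finger_gap: -0.1
```

```bash
python3 - <<'E'
from h import *
t=readout.sense(); q=snap("side","s6.png"); print(t["tool_pos"],sel(t["tool_pos"]),t["ft_force"])
cv2.imwrite("pics/z7.png",cv2.resize(q["image"][220:300,270:370],None,fx=7,fy=7,interpolation=3))
for y in(12,8,4,0): # shaft axis at gate, and just under the collar
    for k in(77,130):
        p=np.r_[O+Lf*y*k/185,35+k*np.sqrt(1-(y/185)**2)]; print(y,k,((proj(q,p)-[270,220])*7).round())
E
```

```text
[530.9862012   87.21408009 200.22617214] [-0.6 41.3] [0.29589817 0.09243781 1.99033492]
12 77 [304. 403.]
12 130 [304. 288.]
8 77 [305. 401.]
8 130 [306. 284.]
4 77 [307. 398.]
4 130 [309. 280.]
0 77 [308. 396.]
0 130 [311. 276.]
```

View pics/z7.png

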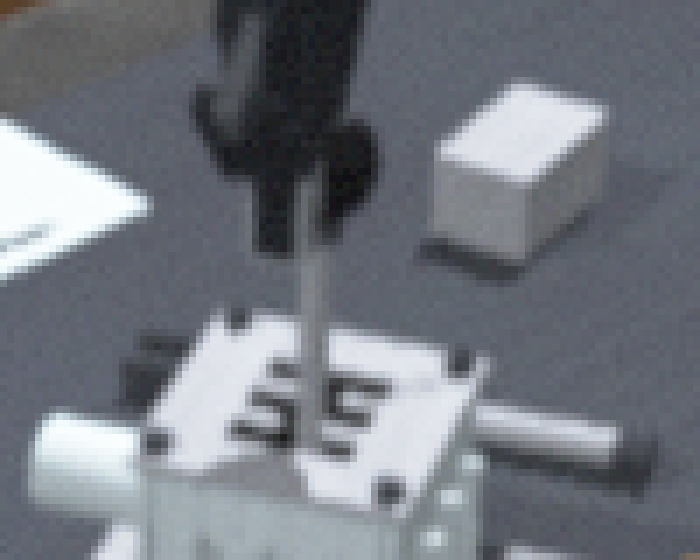

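The knob appears to be a few millimetres left of the middle (y about 5–10). I'll retreat to the front left so the top camera gets a clear view of the lever.

Request:
{"fn": "move_arm", "kwargs": {"motion": "-0.9 1.8 0 0 0 0; -2.2 4.5 0 0 0 0; -3.6 7.2 0 0 0 0; -4.5 9 0 0 0 0; -3 11.5 0 0 0 0; -1 13 0 0 0 0; 1.5 14.2 0 0 0 0; 1.5 14.2 0 0 0 0"}}

```text
time: 8.03
tool_pos: [548.0, 231.1, 198.4]
tcp_rot: [-90.0, -0.0, -153.6]
ft_force: [-0.2, 0.2, -0.3]
finger_gap: 0.2
```

```bash
python3 - <<'E'
from h import *
t=readout.sense(); s=snap("top","t7.png"); q=snap("side","s7.png"); print(t["tool_pos"],sel(t["tool_pos"]))
cv2.imwrite("pics/z8.png",np.hstack([cv2.resize(s["image"][220:290,260:330],(400,400),interpolation=3),cv2.resize(q["image"][220:290,280:350],(400,400),interpolation=3)]))
E
```

```text
[548.00510296 231.09630395 198.41370646] [ 78.8 162.5]
```

View pics/z8.png

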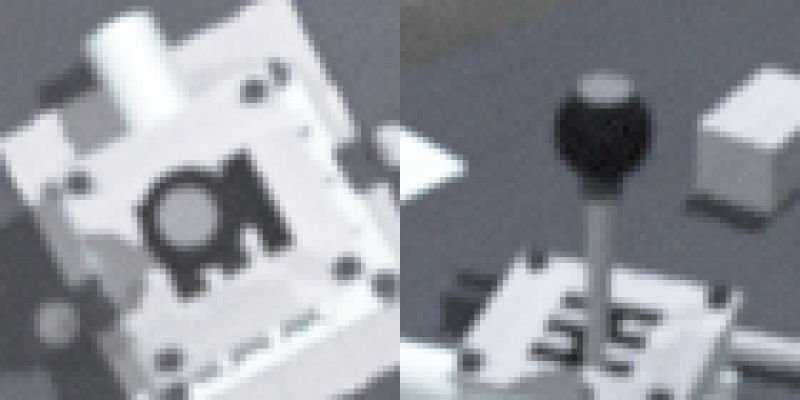

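```bash
python3 - <<'E'
from h import *
s=L("top");q=L("side")
k,e=tri(ray(s,292.7,257.6),ray(q,315.6,242.2)); print(k,e,sel(k)); print(knob(q,315.6,242.2)[1][0]); print(sel(atz(s,292.7,257.6,219.5)))
z=lambda u,v:sel(atz(s,u/400*70+260,v/400*70+220,112))
print("slot ends: front R",z(240,158),"rear R",z(283,245),"rear M",z(230,268),"rear L",z(190,290))
E
```

```text
[545.64674508  54.25125936 219.4097376 ] 2.5877613671791004 [-2.2  5.3]
(array([544. ,  54.1, 219.9]), array([-3.8,  5.9]))
[-1.   5.6]
slot ends: front R [ 19.6 -23.1] rear R [-24.1 -22. ] rear M [-22.2   3.8] rear L [-22.5  24.3]
```

The knob is at about (-2,+5) in the tower frame. It is in neutral, and about 4.5 mm (0.024 rad) left of the middle slot, which is within the guided range. Next I go round to the front and push to the rear with a slight bias to the right.

Request:
{"fn": "move_arm", "kwargs": {"motion": "0.4 -1.2 0 0 0 0; 1.3 -3.8 0 0 0 0; 2.4 -6.8 0 0 0 0; 3.5 -9.8 0 0 0 0; 4.5 -12.6 0 0 0 0; 5.2 -14.6 0 0 0 0; 5.4 -15.1 0 0 0 0; 5.4 -15.1 0 0 0 0"}}

```text
time: 8.8
tool_pos: [599.8, 75.9, 200.7]
tcp_rot: [-90.0, 0.0, -153.8]
ft_force: [-0.5, 0.3, 0.3]
finger_gap: 0.1
```

```bash
python3 -c "
from h import *
t=readout.sense(); print(t['tool_pos'],sel(t['tool_pos']),t['ft_force'])"
```

```text
[599.76356915  75.92977793 200.70114796] [55.9  0.6] [-0.51274275  0.2846424   0.25327782]
```

Request:
{"fn": "move_arm", "kwargs": {"motion": "-0.9 -0.45 0 0 0 0; -1.79 -0.89 0 0 0 0; -2.1 -1.05 0 0 0 0; -2.3 -1.2 0 0 0 0; -2.45 -1.35 0 0 0 0; -2.6 -1.5 0 0 0 0; -2.75 -1.65 0 0 0 0; -2.9 -1.8 0 0 0 0; -3.04 -1.97 0 0 0 0; -3.04 -1.97 0 0 0 0"}}

```text
time: 9.63
tool_pos: [569.4, 58.8, 200.4]
tcp_rot: [-90.0, 0.0, -153.6]
ft_force: [1.9, 1.7, 1.1]
finger_gap: -0.1
```

```bash
python3 - <<'E'
from h import *
t=readout.sense(); q=snap("side","s8.png"); print(t["tool_pos"],sel(t["tool_pos"]),t["ft_force"])
for x in(0,-10,-20,-30,-44):
    p=np.r_[O+F*x,35+np.sqrt(185**2-x*x)]; print(x,proj(q,p).round(1),((proj(q,p)-[280,210])*7).round())
cv2.imwrite("pics/z9.png",cv2.resize(q["image"][210:290,280:380],None,fx=7,fy=7,interpolation=3))
E
```

```text
[569.41559875  58.76875726 200.40601488] [21.1 -1.3] [1.92949744 1.7199253  1.07793136]
0 [314.9 240.8] [244. 216.]
-10 [318.7 241.6] [271. 221.]
-20 [322.5 242.6] [297. 228.]
-30 [326.3 243.7] [324. 236.]
-44 [331.6 245.7] [361. 250.]
```

View pics/z9.png

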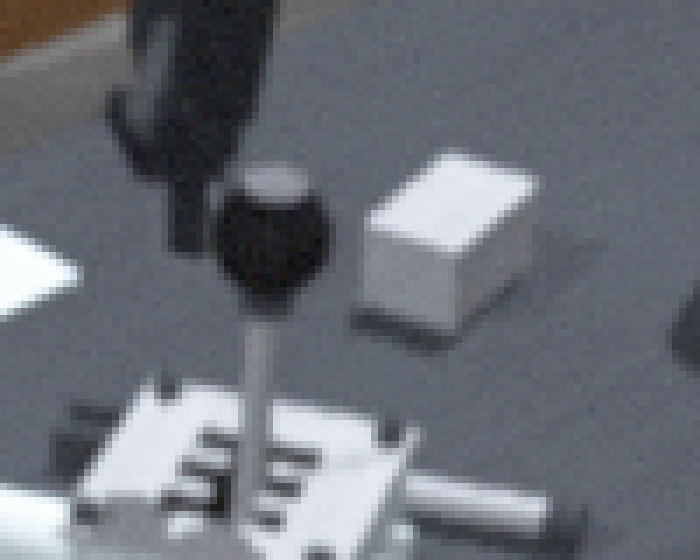

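The knob is at crop (272,230), so x is about -10.5, moving cleanly to the rear at about 3 N.

Request:
{"fn": "move_arm", "kwargs": {"motion": "-0.18 -0.09 0 0 0 0; -0.36 -0.18 0 0 0 0; -0.54 -0.27 0 0 0 0; -0.72 -0.36 0 0 0 0; -0.9 -0.45 0 0 0 0; -1.07 -0.53 0 0 0 0; -1.25 -0.62 0 0 0 0; -1.43 -0.71 0 0 0 0; -1.61 -0.8 0 0 0 0; -1.79 -0.89 0 0 0 0"}}

```text
time: 10.52
tool_pos: [551.3, 49.9, 200.2]
tcp_rot: [-90.0, -0.0, -153.6]
ft_force: [2.2, -0.0, 0.4]
finger_gap: -0.1
```

Request:
{"fn": "move_arm", "kwargs": {"motion": "-0.13 -0.07 0 0 0 0; -0.27 -0.13 0 0 0 0; -0.4 -0.2 0 0 0 0; -0.54 -0.27 0 0 0 0; -0.67 -0.33 0 0 0 0; -0.76 -0.38 0 0 0 0; -0.8 -0.4 0 0 0 0; -0.8 -0.4 0 0 0 0"}}

```text
time: 11.18
tool_pos: [543.3, 46.1, 200.1]
tcp_rot: [-90.0, -0.0, -153.6]
ft_force: [2.9, 1.3, -1.4]
finger_gap: 0.1
```

The finger is at x about -8, so the knob is near -40. I'll creep on to the stop, reading the force.

Request:
{"fn": "move_arm", "kwargs": {"motion": "-0.04 -0.02 0 0 0 0; -0.09 -0.045 0 0 0 0; -0.13 -0.07 0 0 0 0; -0.18 -0.09 0 0 0 0; -0.18 -0.09 0 0 0 0"}}

```text
time: 11.6
tool_pos: [541.6, 45.2, 200.3]
tcp_rot: [-90.0, -0.0, -153.6]
ft_force: [1.2, 1.1, -1.4]
finger_gap: -0.1
```

Request:
{"fn": "move_arm", "kwargs": {"motion": "-0.04 -0.02 0 0 0 0; -0.09 -0.045 0 0 0 0; -0.09 -0.045 0 0 0 0"}}

```text
time: 11.85
tool_pos: [540.8, 44.7, 200.3]
tcp_rot: [-90.0, 0.0, -153.6]
ft_force: [2.0, 2.2, -1.9]
finger_gap: 0.1
```

Request:
{"fn": "move_arm", "kwargs": {"motion": "-0.04 -0.02 0 0 0 0; -0.09 -0.045 0 0 0 0; -0.09 -0.045 0 0 0 0"}}

```text
time: 12.1
tool_pos: [540.0, 44.4, 200.3]
tcp_rot: [-90.0, 0.0, -153.6]
ft_force: [3.5, 1.1, -3.8]
finger_gap: 0.2
```

Request:
{"fn": "move_arm", "kwargs": {"motion": "-0.04 -0.02 0 0 0 0; -0.09 -0.045 0 0 0 0; -0.09 -0.045 0 0 0 0"}}

```text
time: 12.35
tool_pos: [539.5, 44.1, 200.3]
tcp_rot: [-90.0, 0.1, -153.6]
ft_force: [6.6, 2.6, -4.5]
finger_gap: 0.1
```

Request:
{"fn": "move_arm", "kwargs": {"motion": "-0.04 -0.02 0 0 0 0; -0.09 -0.045 0 0 0 0; -0.09 -0.045 0 0 0 0"}}

```text
time: 12.6
tool_pos: [538.9, 43.8, 200.2]
tcp_rot: [-90.0, 0.1, -153.6]
ft_force: [8.8, 3.8, -6.4]
finger_gap: 0.1
```

The force climbs to about 11 N with the tool stalling and the knob near -45, so the lever is on its stop. I'll retreat forward and then left, and check.

Request:
{"fn": "move_arm", "kwargs": {"motion": "0.4 0.2 0 0 0 0; 1.3 0.65 0 0 0 0; 2.8 1.4 0 0 0 0; 4.5 2.2 0.5 0 0 0; 5.2 3.6 1.5 0 0 0; 4.4 6.5 2.5 0 0 0; 3.1 10 3 0 0 0; 1.7 13.5 3 0 0 0; 0.8 16 3 0 0 0; 0.8 16 3 0 0 0"}}

```text
time: 13.43
tool_pos: [544.0, 207.7, 230.7]
tcp_rot: [-90.1, -0.0, -153.4]
ft_force: [0.4, 0.3, -0.5]
finger_gap: -0.4
```

```bash
python3 - <<'E'
from h import *
t=readout.sense(); s=snap("top","t9.png"); q=snap("side","s9.png"); print(t["time"],t["tool_pos"],sel(t["tool_pos"]),t["ft_force"])
cv2.imwrite("pics/z10.png",np.hstack([cv2.resize(s["image"][200:320,230:350],(400,400),interpolation=3),cv2.resize(q["image"][220:290,290:360],(400,400),interpolation=3)]))
d=cv2.absdiff(cv2.imread("pics/top1.png"),s["image"]).max(2)>60   # what changed on the bench
n,_,st,_=cv2.connectedComponentsWithStats(d.astype(np.uint8)); print([list(map(int,x)) for x in st[1:] if x[4]>25])
for x in(-30,-37.7,-44):
    p=np.r_[O+F*x,35+np.sqrt(185**2-x*x)]; print(x,((proj(s,p)-[230,200])*400/120).round(),((proj(q,p)-[290,220])*400/70+[400,0]).round())
E
```

```text
13.4333 [544.04900298 207.69339359 230.67268336] [ 64.8 143.3] [ 0.38672353  0.28879935 -0.54578889]
[[112, 204, 154, 276, 16287], [291, 265, 21, 20, 308], [165, 267, 18, 55, 396], [280, 271, 10, 20, 75], [250, 289, 11, 14, 83], [581, 377, 40, 39, 425], [623, 387, 15, 26, 235], [532, 394, 108, 86, 4154], [550, 399, 22, 17, 172], [282, 419, 83, 45, 2016], [263, 435, 9, 8, 38], [538, 449, 14, 15, 56], [582, 456, 58, 24, 317], [605, 466, 35, 14, 141]]
-30 [236. 225.] [607. 136.]
-37.7 [241. 235.] [624. 142.]
-44 [245. 243.] [638. 147.]
```

View pics/z10.png

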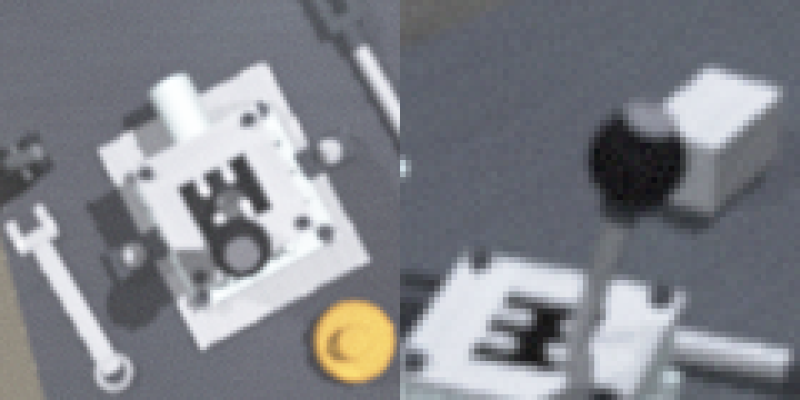

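The knob is at (240,249) in the top crop and (637,152) in the side crop. Both match the fully home prediction of (245,243) and (638,147), with the lever in the middle slot to the rear. The spanner, rod and magnet are where they lay, and the arm is clear. I'm handing in.

```bash
python3 -c "
from h import *
print(r.hand_in())"
```

```text
the job is handed in; nothing more can be done
None
```

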